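# Clamp the primed model turret in its painting block

## Robot

A 6-joint arm with a two-finger parallel gripper is mounted at the origin on the work surface. World frame = base frame: x ahead of the robot, y to its left, z up, the work surface at z = 0. Lengths are in m, angles in rad, forces in N, time in s.
With the tool pointing down it reaches from about 0.35 to 0.95 m from the base axis. Payload 17.4 kg.
Tool frame: the origin (TCP) lies at the very end of the fingers, on their centre line; the grasp point (between the pads) lies grip_depth behind it (grip_depth is the distance from the TCP to the grasp point, in m); y points along the fingers, x is the direction in which the jaws open and shut, and the axes are right-handed (so a half turn about y gives the same grasp; the last joint's range is limited). The gripper opens to 93 mm and grips with 3 to 60 N. Pads are 15 mm wide; open, the fingers measure 128 mm over their backs; the gripper's body (75 mm by 188 mm) begins 65 mm behind the grasp point.
Start: joints at [-1.156, 0.116, 1.442, -0, 1.584, -0.038], TCP at [0.295, -0.607, 0.219] pointing down, gripper open.
Joint ranges: [-2.83, 2.83], [-0.83, 2.19], [0.07, 2.5], [-1.14, 4.28], [0.01, 3], [-2.97, 2.97]. Speed limits (rad/s): [1.89, 1.89, 2.22, 3.14, 3.14, 3.14].

## Interface

Orientations are given as a unit quaternion [x, y, z, w].
In Python, from workcell import read_state, get_image, camera_model, job_done, regions_of, grip_depth gives the robot as it stands.
- The arm moves only by the shell command python3 -m crank 'ROWS'. ROWS is a JSON object of lists of equal length, an entry for each row: "twist": the turn, a rotation vector about the world's x, y, z as a fraction of full scale, a list of three; "offset": the shift along the world's x, y, z as a fraction of full scale, a list of three; "gripper": the opening, from -1 (shut) to 1 (fully open), so that 0 is half open. In form: {"twist": [[rx, ry, rz], ...], "offset": [[x, y, z], ...], "gripper": [gripper, ...]}. A call has 1 to 10 rows; each row is the pose to reach, as a shift and turn from the pose commanded when the call began, turning the shorter way round; what a row does not reach only later rows make up. Full scale, the value 1, is 1000 mm for a shift and 180 degrees for a turn. A row lasts 1/8 s, in which the tool goes at most 62.5 mm and 10.7 degrees, less where a joint would pass 70% of its speed; a pose out of reach is approached as far as the arm can. A call with a number of a shift or a turn outside -1 to 1 is refused whole. A call with a gripper value outside its range is refused whole. The fingers move at their own pace and stop on an object; the grip force is fixed at half the most. Time passes only in rows, so rows that repeat a pose let the fingers close. It gives the time, the measured TCP pose, the force and the opening at its end, in the units of the state.
- read_state(): the state, without advancing time (a new reading comes with each control period).
- get_image(name): name is "scene" or "top" or "wrist"; returns (picture, depth): 420x560x3 uint8, blue, green, red; 420x560 float32, m along the optical axis (not along the pixel's ray), 0 where there is no reading.
- camera_model(name): a dict with "mtx" (3x3 intrinsics, pixels), "extrinsics" (4x4, takes a point from world to camera coordinates); the wrist camera has in their place "tool_from_camera" (4x4, takes a point from camera to tool coordinates, whose origin is the TCP and whose axes are the tool frame's). Camera axes: x right, y up, looking along -z (the intrinsics and any distortion apply to the point x, -y, -z); pixel columns grow to the right and rows downward; lengths in m; the calibration is good to about 2 mm. The wrist camera is an equidistant fisheye: a pixel r from the principal point sees the ray r / f radians off the axis. A picture is of the moment at which its call begins: read the wrist's pose just before it. camera_model takes no time and is no camera call.
- job_done(): hands the job in, once; it reports no verdict.
Trained networks look in the newest picture that a camera, given by its name, has taken for a name from the list of things; names that differ only in an ending like _2 or _b are one class to them, and where a whole thing is asked for, a point or a joint stands for the part that bears it (a point fixed in the world has none). Each returns a list of dicts, best first, with "conf" (0 to 1); they miss things now and then, are a little off and sometimes report something else, mostly with a low value. They report only what shows in the picture. A call takes as long as a camera call. They do not tell look-alikes from the thing itself.
- regions_of(target, camera): "mask" (420x560 bool, what is visible of it) and "box" ([left, top, right, bottom] in pixels, round what is visible of it).
The state is a dict: "t": time; "joints": joint angles; "qvel": joint speeds; "joint_torque": joint torques, N m; "position": TCP position; "eef_rot": TCP orientation; "wrist_force": force on the tool from outside, world axes, zero at the start; "ft_torque": the same for the moment, N m; "opening": opening from 0.0 (shut) to 1.0 (fully open).
Only numpy, scipy, OpenCV 4.12 (cv2) and the standard library are available. Lean on these libraries where they do the work, as an engineer would, in place of code of your own. Each camera call takes 0.05 s, during which the arm holds its last target. There are 200 camera calls.

## Task

One of the two clamp blocks on the painting bench holds a primed model turret on a stick; clamp it for spraying by swinging that block's lever all the way down until it lies flat along the block. Do not knock the turret or pull it out of its socket, and leave the empty block's lever standing as it is.

Things in the scene. Friction and masses are not known exactly. Their poses are not given: they have to be found in the camera images.
- part_block: The clamp block with the turret: pale wood, 110 (its x) x 130 (y) x 40 mm high, screwed down. Origin: centre of its underside, z up. Socket 10 mm wide, 25 deep, at (8, 35, 40) mm. The lever's hinge axis runs along the block's y; the lever's middle is at (40, -42, 54) mm on it. A shaft on that axis, with bearings up to 62 mm above the bench, runs on past the socket. Block yaw within 0.5 rad.
- part_lever (a joint): Lever of the turret block, 90 mm from hinge to tip: steel bar, its last 34 mm a black grip 24 wide, 10 mm thick. Angle a in rad: 0 = shut (level to the block's -x, at its stop, grip top 59 mm up), pi/2 upright, 1.8 open stop; starts 1.2 to 1.7. Tip at (40 - 90 cos a, -42, 54 + 90 sin a) mm in the block's frame. Hinge friction, under 2 N at the grip, keeps it where it is left; no spring, no latch.
- turret: Model part: pinkish-brown domed turret 44 mm wide, with a thin barrel reaching 45 mm from its axis roughly to the block's -x, on a wooden stick 8 mm thick. Loose, about 40 g. Origin at the foot of the stick, z up along it; dome from 53 mm to 84 mm (hatch) above the origin. Stands upright in the socket, its foot 15 mm and its top 99 mm above the bench.
- empty_lever_tip (a point): Tip of the lever of the other clamp block, which is identical but has an empty socket: middle of the end face of the black grip. That lever also starts open and turns as easily.
There are look-alikes about, which are no part of the job. What is shaped like the part_block but orange is not meant.

How it is judged:
At the end, for the whole second after the job is handed in: The lever of the block with the turret is within 0.17 rad (10 degrees) of shut; the turret still stands in its socket, its foot within 15 mm of where it began and its stick within 0.26 rad (15 degrees) of vertical; the tip of the empty block's lever is within 20 mm of where it began (value of joint part_lever below 0.17 rad and distance of turret from where it was at the start of the episode below 0.015 m and angle between turret's own z axis and vertical below 0.26 rad and distance of empty_lever_tip from where it was at the start of the episode below 0.02 m); the robot touches nothing.
It fails at once if the turret is knocked over or pulled from its socket (foot moved over 15 mm, or tilted over 0.26 rad) (distance of turret from where it was at the start of the episode above 0.015 m or angle between turret's own z axis and vertical above 0.26 rad).
It fails at once if the empty block's lever is moved (tip by more than 20 mm) (distance of empty_lever_tip from where it was at the start of the episode above 0.02 m).
It also fails if it takes over 32 s, if anything falls off the work surface, if the arm or the gripper's body presses on something with over 40 N, if the wrist force passes 120 N, or if a joint passes its speed limit or range.

## Working session

There is one attempt and no reset: what is moved stays moved. The work goes in short steps, Python scripts to look and compute and a shell command to move; the robot and the scene stay as the last step left them, time stands still between calls to the robot, and variables do not carry over. Pictures are saved under pics/ and viewed, about 8 in all and at most 12, crops included, and the job is handed in when it is done.

```bash
mkdir -p pics; cat > h.py <<'E'
import numpy as np, cv2
from workcell import *
def cloud(name, depth):
    m=camera_model(name); K=np.array(m["mtx"]); E=np.array(m["extrinsics"])
    v,u=np.mgrid[0:420,0:560]
    x=(u-K[0,2])/K[0,0]*depth; y=-(v-K[1,2])/K[1,1]*depth
    P=np.stack([x,y,-depth,np.ones_like(depth)],-1)
    W=P@np.linalg.inv(E).T
    W=W[...,:3]; W[depth<=0]=np.nan
    return W
def proj(name,p):
    m=camera_model(name); K=np.array(m["mtx"]); E=np.array(m["extrinsics"])
    c=E@np.r_[p,1]; return K[0,0]*c[0]/-c[2]+K[0,2], K[1,1]*-c[1]/-c[2]+K[1,2]
E
python3 - <<'E'
from h import *
s=read_state(); print(s)
print(grip_depth)
for c in("scene","top"):
    im,d=get_image(c); cv2.imwrite(f"pics/{c}0.png",im); np.save(f"{c}0.npy",d)
    W=cloud(c,d); m=camera_model(c); print({k:(v if k!='mtx' else v) for k,v in m.items()})
    for t in("part_block","part_lever","turret","empty_lever_tip"):
        for r in regions_of(t,c):
            p=W[r["mask"]]; print(c,t,round(r["conf"],2),r["box"],np.nanmedian(p,0).round(3),r["mask"].sum())
E
```

```text
{'t': 0.0, 'joints': array([-1.15579930e+00,  1.16455363e-01,  1.44227580e+00, -1.15907216e-05,
        1.58403356e+00, -3.77829363e-02]), 'qvel': array([-0.00101329,  0.00065106,  0.00022715, -0.00063249, -0.00097006,
        0.00015425]), 'joint_torque': array([-9.61806909e-04, -7.21256161e+01, -6.22615743e+01,  7.80262495e-02,
        2.38198531e-02, -1.80525049e-04]), 'position': array([ 0.29519988, -0.60678036,  0.2179193 ]), 'eef_rot': array([-0.59924245,  0.37535602, -0.3746659 ,  0.59970144]), 'wrist_force': array([-0.0827535 , -0.14647932, -1.07569746]), 'ft_torque': array([ 0.02498391, -0.03441247,  0.03437005]), 'opening': 1.001855863027657}
0.0188
{'mtx': array([[544.81370914,   0.        , 282.64705823],
       [  0.        , 544.81370914, 212.79164671],
       [  0.        ,   0.        ,   1.        ]]), 'extrinsics': array([[-0.44730945,  0.89425226, -0.01507183,  0.21563418],
       [-0.52643631, -0.24962801,  0.81274269,  0.19426307],
       [ 0.72303463,  0.37148184,  0.58242782, -1.48556678],
       [ 0.        ,  0.        ,  0.        ,  1.        ]])}
scene par
[... 863 characters left out ...]
27e-01],
       [-4.40975826e-02,  1.39604389e-02,  9.98929682e-01,
        -8.88641114e-01],
       [ 0.00000000e+00,  0.00000000e+00,  0.00000000e+00,
         1.00000000e+00]])}
top part_block 0.96 [213.6, 243.3, 281.3, 303.5] [0.338 0.08  0.043] 2950
top part_block 0.86 [179.0, 155.5, 245.1, 213.5] [0.532 0.143 0.041] 2686
top part_lever 0.74 [186.2, 166.7, 235.5, 174.6] [0.573 0.139 0.06 ] 257
top part_lever 0.74 [223.3, 251.3, 271.3, 293.7] [0.352 0.041 0.061] 388
top part_lever 0.28 [367.9, 153.8, 425.4, 166.0] [ 0.571 -0.267  0.08 ] 233
top turret 0.78 [184.6, 172.9, 204.4, 202.8] [0.538 0.186 0.089] 380
top empty_lever_tip 0.57 [366.5, 153.6, 424.0, 164.3] [ 0.574 -0.265  0.062] 280
```

```bash
python3 - <<'E'
import cv2,numpy as np
a=cv2.imread("pics/scene0.png");b=cv2.imread("pics/top0.png")
cv2.imwrite("pics/v1.png",cv2.resize(a,(800,600)))
cv2.imwrite("pics/v2.png",cv2.resize(b,(800,600)))
E
```

```text
(no output)
```

View pics/v1.png

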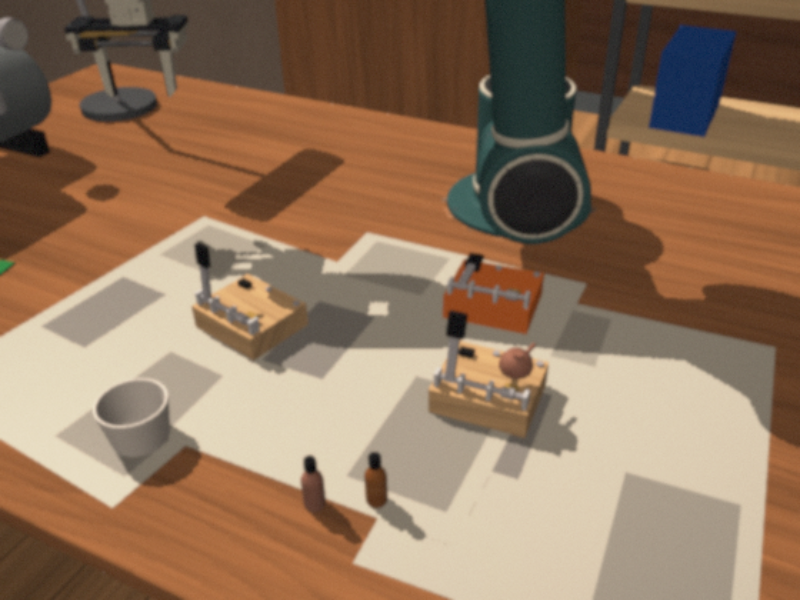

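View pics/v2.png

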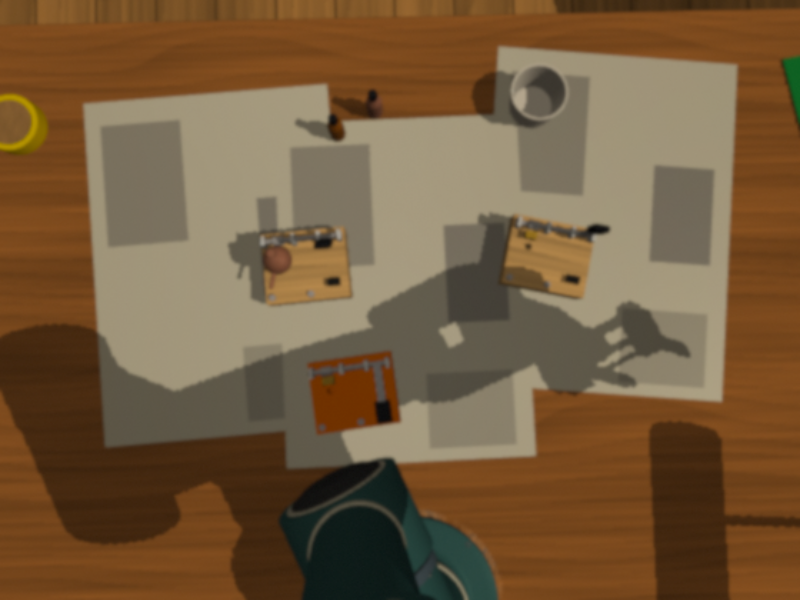

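Candidates in the scene view (800x600 pixels): the pale block with the turret at (490,385), an empty pale block at (250,315), and an orange block at (495,295). In the top view these are at (305,265), (548,257) and (353,392). I choose the pale block at top (305,265), because the turret stands in it at (277,258). Next I measure its pose and take a close crop to check.

```bash
cat >> h.py <<'E'
def pose_of(boxmask,W):
    # top face of block -> rectangle in world xy
    ok=boxmask&(np.abs(W[...,2]-0.04)<0.006)
    p=W[ok][:,:2]; r=cv2.minAreaRect((p*1000).astype(np.float32)); return r,ok.sum()
E
python3 - <<'E'
from h import *
from scipy.spatial.transform import Rotation as R
s=read_state(); print("tool x,y,z cols\n",R.from_quat(s["eef_rot"]).as_matrix().round(3))
sel=None
for c in("top","scene"):
    im,d=get_image(c); W=cloud(c,d)
    for r in regions_of("part_block",c):
        w=np.nanmedian(W[r["mask"]],0)
        print(c,w.round(3),pose_of(r["mask"],W), "z hist",np.nanpercentile(W[r["mask"]][:,2],[10,50,90]).round(4))
        if 0.5<w[0]<0.65 and w[1]>0.1: B=r["box"]
    for r in regions_of("turret",c):
        P=W[r["mask"]]; print(c,"turret",r["conf"],np.nanpercentile(P,[5,50,95],axis=0).round(3))
    for r in regions_of("part_lever",c):
        P=W[r["mask"]]; P=P[~np.isnan(P[:,0])]; i=np.argsort(P[:,2])
        # black grip pts
        g=im.max(-1)<45; Q=W[r["mask"]&g]; Q=Q[~np.isnan(Q[:,0])]
        print(c,"lever",r["conf"],"ztop pts",P[i[-40:]].mean(0).round(3),"black",len(Q),np.percentile(Q,[5,50,95],axis=0).round(3).tolist() if len(Q) else None)
    if c=="scene":
        x0,y0,x1,y1=[int(v) for v in B]; y0-=15
        cv2.imwrite("pics/v3.png",cv2.resize(im[y0-10:y1+10,x0-15:x1+15],None,fx=5,fy=5,interpolation=cv2.INTER_CUBIC)); print(x0-15,y0-10)
E
```

```text
tool x,y,z cols
 [[ 0.437 -0.     0.899]
 [-0.899  0.     0.437]
 [-0.    -1.     0.   ]]
top [0.532 0.139 0.041] (((536.955078125, 150.6227264404297), (110.11141204833984, 127.56572723388672), 4.420517444610596), np.int64(1959)) z hist [0.0384 0.0408 0.0591]
top [0.339 0.08  0.042] (((337.8320617675781, 81.04495239257812), (110.4354019165039, 129.9696502685547), 6.689762115478516), np.int64(2275)) z hist [0.04   0.0424 0.0604]
top turret 0.64 [[0.512 0.169 0.075]
 [0.538 0.186 0.089]
 [0.557 0.202 0.099]]
top lever 0.74 ztop pts [0.553 0.111 0.141] black 54 [[0.55, 0.101, 0.126], [0.554, 0.109, 0.139], [0.562, 0.117, 0.142]]
top lever 0.7 ztop pts [0.353 0.081 0.064] black 128 [[0.297, 0.026, 0.058], [0.309, 0.034, 0.061], [0.322, 0.043, 0.063]]
scene [0.376 0.089 0.043] (((338.0675354003906, 81.96891784667969), (115.81842803955078, 130.4065704345703), 6.650951862335205), np.int64(1410)) z hist [0.0154 0.0427 0.0607]
scene [0.575 0.147 0.042] (((537.3134765625, 153.1612548828125), (115.54179382324219, 130.6174774169922), 3.5632455348968506), np.int64(1858)) z hist [0.0159 0.0418 0.0761]
scene turret 0.92 [[0.514 0.172 0.054]
 [0.552 0.192 0.087]
 [0.562 0.206 0.099]]
scene lever 0.97 ztop pts [0.555 0.112 0.141] black 177 [[0.555, 0.104, 0.114], [0.561, 0.114, 0.127], [0.565, 0.123, 0.14]]
scene lever 0.85 ztop pts [0.343 0.073 0.064] black 47 [[0.303, 0.033, 0.058], [0.316, 0.041, 0.062], [0.324, 0.048, 0.064]]
285 192
```

View pics/v3.png

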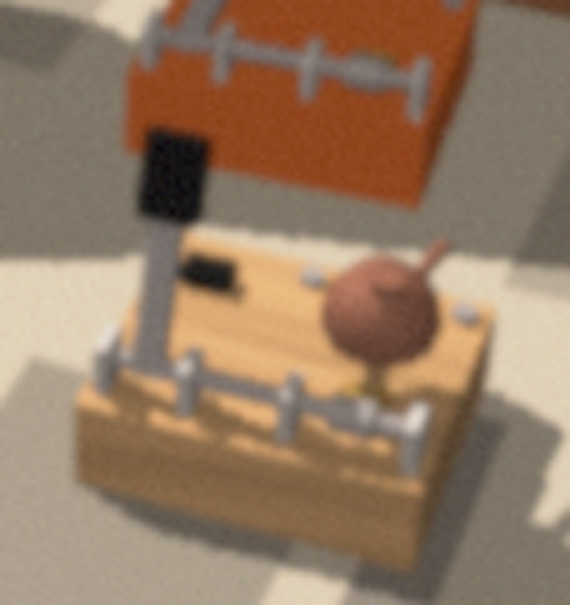

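The crop shows a pale block with the turret dome at (380,310), its barrel pointing away at (435,258), and the lever standing with its black grip at (175,175). So this is the right block. Its pose is about (0.537, 0.152) with yaw +0.07. The lever angle is about 1.28 and the hinge is near (0.580, 0.113, 0.054). I'll move over with the fingers shut and the jaw axis along the block's y.

```bash
python3 -m crank '{"twist":[[0,0,-0.06],[0,0,-0.122],[0,0,-0.122],[0,0,-0.122],[0,0,-0.122],[0,0,-0.122],[0,0,-0.122],[0,0,-0.122],[0,0,-0.122],[0,0,-0.122]],"offset":[[0.02,0.045,0.01],[0.04,0.09,0.02],[0.064,0.14,0.02],[0.088,0.195,0.02],[0.11,0.25,0.02],[0.135,0.30,0.02],[0.16,0.355,0.02],[0.18,0.40,0.02],[0.18,0.40,0.02],[0.18,0.40,0.02]],"gripper":[-1,-1,-1,-1,-1,-1,-1,-1,-1,-1]}'
```

```text
t: 2.15
position: [0.4752, -0.2072, 0.2387]
eef_rot: [0.517, -0.482, 0.482, -0.517]
wrist_force: [-1.0, -0.1, 0.1]
opening: 0.009
```

```bash
python3 -m crank '{"twist":[[0,0,0],[0,0,0],[0,0,0],[0,0,0],[0,0,0],[0,0,0],[0,0,0],[0,0,0],[0,0,0]],"offset":[[0.03,0.05,0],[0.06,0.10,0],[0.09,0.15,0],[0.12,0.20,0],[0.145,0.25,0],[0.145,0.30,0],[0.145,0.322,0],[0.145,0.322,0],[0.145,0.322,0]],"gripper":[-1,-1,-1,-1,-1,-1,-1,-1,-1]}'
python3 - <<'E'
from h import *
im,d=get_image("scene"); cv2.imwrite("pics/v4.png",cv2.resize(im[80:330,220:470],None,fx=2.4,fy=2.4))
print(read_state()["position"])
for r in regions_of("part_lever","scene"):
    W=cloud("scene",d);P=W[r["mask"]];P=P[~np.isnan(P[:,0])];i=np.argsort(P[:,2]);print(r["conf"],P[i[-40:]].mean(0).round(3))
E
```

```text
t: 3.28
position: [0.6204, 0.1134, 0.2388]
eef_rot: [0.517, -0.483, 0.483, -0.517]
wrist_force: [-0.2, 0.0, -0.1]
opening: 0.006
[0.62041799 0.11334362 0.23879952]
0.73 [0.343 0.06  0.063]
0.64 [0.555 0.113 0.141]
```

View pics/v4.png

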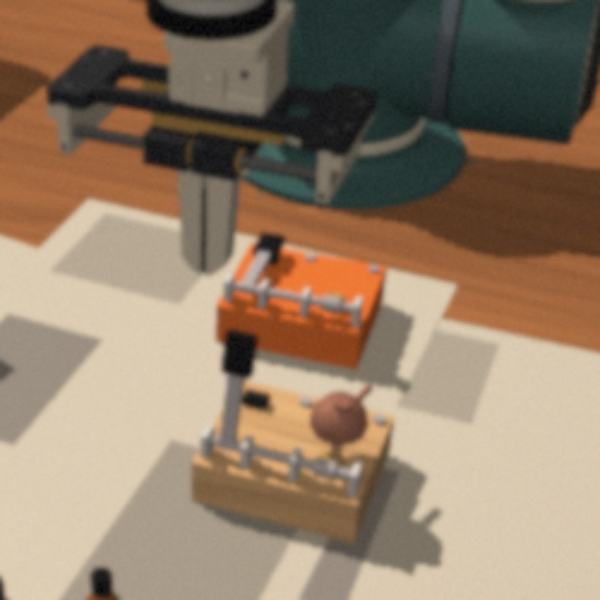

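The fingertips at (205,270) are shut and hang above and behind the lever. The grip is at (240,353), and the turret at (338,418) is undisturbed. I'll descend behind the lever.

```bash
python3 -m crank '{"twist":[[0,0,0],[0,0,0],[0,0,0],[0,0,0],[0,0,0],[0,0,0]],"offset":[[0,0.002,-0.04],[0,0.002,-0.08],[0,0.002,-0.119],[0,0.002,-0.119],[-0.02,0.001,-0.117],[-0.02,0.001,-0.117]],"gripper":[-1,-1,-1,-1,-1,-1]}'
```

```text
t: 4.12
position: [0.6007, 0.1156, 0.1242]
eef_rot: [-0.516, 0.482, -0.483, 0.518]
wrist_force: [-0.5, -0.3, -0.8]
opening: 0.0
```

```bash
python3 -m crank '{"twist":[[0,0,0],[0,0,0],[0,0,0],[0,0,0],[0,0,0],[0,0,0],[0,0,0],[0,0,0]],"offset":[[-0.014,0,0],[-0.028,-0.001,0],[-0.038,-0.002,-0.002],[-0.047,-0.002,-0.005],[-0.053,-0.003,-0.009],[-0.059,-0.004,-0.013],[-0.064,-0.004,-0.018],[-0.064,-0.004,-0.018]],"gripper":[-1,-1,-1,-1,-1,-1,-1,-1]}'
python3 - <<'E'
from h import *
im,d=get_image("scene"); cv2.imwrite("pics/v5.png",cv2.resize(im[130:330,250:450],None,fx=3,fy=3))
W=cloud("scene",d)
for t in("part_lever","turret"):
  for r in regions_of(t,"scene"):
    P=W[r["mask"]];P=P[~np.isnan(P[:,0])];i=np.argsort(P[:,2]);print(t,r["conf"],P[i[-40:]].mean(0).round(3))
E
```

```text
t: 5.12
position: [0.5357, 0.1119, 0.103]
eef_rot: [0.517, -0.483, 0.482, -0.517]
wrist_force: [0.7, 0.5, 0.4]
opening: 0.004
part_lever 0.76 [0.54  0.112 0.092]
part_lever 0.43 [0.377 0.113 0.062]
turret 0.59 [0.549 0.191 0.1  ]
```

View pics/v5.png

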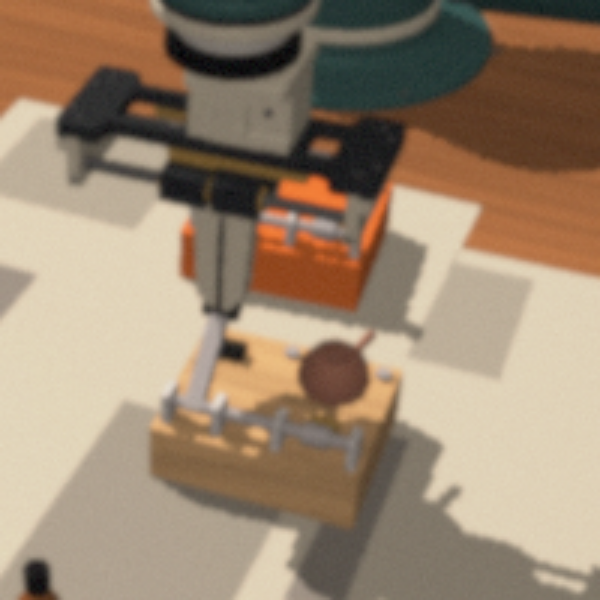

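The fingertips at (222,310) are pressing the grip and the lever has swung to about 0.7 rad. The turret at (335,372) is still upright and well clear. I'll continue along the arc.

```bash
python3 -m crank '{"twist":[[0,0,0],[0,0,0],[0,0,0],[0,0,0],[0,0,0],[0,0,0],[0,0,0],[0,0,0]],"offset":[[-0.005,0,-0.005],[-0.009,-0.001,-0.011],[-0.012,-0.001,-0.017],[-0.015,-0.001,-0.024],[-0.018,-0.001,-0.031],[-0.019,-0.001,-0.037],[-0.020,-0.001,-0.042],[-0.020,-0.001,-0.042]],"gripper":[-1,-1,-1,-1,-1,-1,-1,-1]}'
```

```text
t: 6.28
position: [0.5161, 0.111, 0.0612]
eef_rot: [0.517, -0.483, 0.482, -0.517]
wrist_force: [-0.6, 0.3, -0.4]
opening: 0.001
```

```bash
python3 -m crank '{"twist":[[0,0,0],[0,0,0],[0,0,0],[0,0,0],[0,0,0],[0,0,0],[0,0,0]],"offset":[[0,0,-0.0015],[0,0,-0.0015],[0,0,0.04],[0,0,0.09],[0,-0.03,0.14],[0,-0.05,0.16],[0,-0.05,0.16]],"gripper":[-1,-1,-1,-1,-1,-1,-1]}'
python3 - <<'E'
from h import *
print(read_state()["wrist_force"])
for c in("scene","top"):
  im,d=get_image(c); W=cloud(c,d)
  cv2.imwrite(f"pics/end_{c}.png",cv2.resize(im[130:330,100:450],None,fx=2.2,fy=2.2))
  for t in("part_lever","turret","empty_lever_tip"):
    for r in regions_of(t,c):
      P=W[r["mask"]];P=P[~np.isnan(P[:,0])];i=np.argsort(P[:,2]);print(c,t,round(r["conf"],2),P[i[-40:]].mean(0).round(3),np.median(P,0).round(3),np.percentile(P[:,0],3).round(3))
E
```

```text
t: 7.15
position: [0.5169, 0.0602, 0.2233]
eef_rot: [-0.516, 0.482, -0.483, 0.517]
wrist_force: [-1.1, -0.2, -0.1]
opening: 0.004
[-1.1060728  -0.24986972 -0.08303873]
scene part_lever 0.84 [0.538 0.14  0.064] [0.57  0.117 0.06 ] 0.497
scene part_lever 0.69 [0.352 0.073 0.064] [0.371 0.047 0.061] 0.301
scene empty_lever_tip 0.81 [ 0.567 -0.275  0.145] [ 0.572 -0.272  0.097] 0.563
scene empty_lever_tip 0.56 [0.548 0.191 0.1  ] [0.552 0.191 0.086] 0.506
top part_lever 0.59 [0.376 0.102 0.063] [0.377 0.078 0.06 ] 0.369
top part_lever 0.45 [0.495 0.107 0.06 ] [0.494 0.107 0.059] 0.49
top turret 0.58 [ 0.566 -0.275  0.145] [ 0.575 -0.265  0.062] 0.562
top empty_lever_tip 0.66 [ 0.566 -0.275  0.145] [ 0.572 -0.266  0.063] 0.562
```

View pics/end_scene.png

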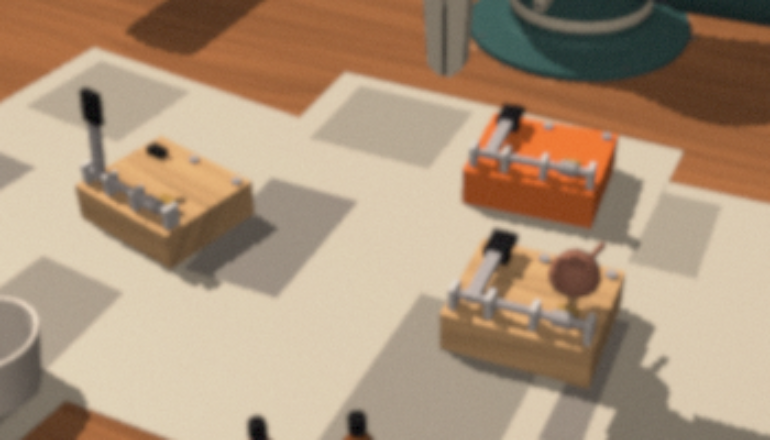

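The lever lies flat along the turret block, with its grip at (500,245) and 59–60 mm above the bench in the depth data. The turret at (575,272) is upright and has not moved. The empty block's lever still stands at (92,107), and the gripper is clear. I'm handing in.

```bash
python3 -c "from workcell import job_done; print(job_done())"
```

```text
the job is handed in; nothing more can be done
None
```

I swung the turret block's lever down with closed fingertips, following its arc from about 1.28 rad to its stop. Then I lifted clear and handed the job in at about 7.4 s.

**Last checks:**
- **Lever:** the grip top measured 59–60 mm above the bench, and 59 mm is fully shut.
- **Turret:** its top is at (0.548, 0.191, 0.100) m, within about 1 mm of its reading part-way through the push. In the picture it is upright and in place.
- **Empty block's lever:** in the last picture it still stands open, its top at about (0.567, -0.275, 0.145) m. I never went near it, but I took no matching tip reading at the start to compare with.
- **Robot:** it ended 0.22 m up, touching nothing, and the wrist force readings stayed at or below about 1 N.

**Disagreement:** in the final pictures the network mislabelled two things. It called the turret "empty_lever_tip" in the scene view and the empty lever "turret" in the top view. I settled both by position and by the picture.

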